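Set up the cooled sample cup and hold the pipette ready over it

TASK

Nest the three open steel beakers where the large one stands: first set the middle-sized one in the largest, let go of it, then set the small one in the middle-sized one and let go. Then draw the hand pipette out of its leaning holder, turn it upright with its tip down, and finish still holding it in the gripper, still and upright, with the tip over the mouth of the small beaker and about three centimetres above its rim, touching nothing else. Leave the small vial, the jar, the reagent bottle, the pen and the two timers where they are.

Things in the scene. Friction and masses are not known exactly. Their poses are not given: they have to be found in the camera images.
- large: largest (lowest, widest) open straight-sided steel beaker, loose, 110 mm outside diameter, 60 mm high, wall 3 mm, floor 4 mm thick, 0.3 kg; too wide to grip across. Origin at the centre of its underside, z up along its axis. Stays where it stands.
- middle: middle-sized open straight-sided steel beaker, loose, 62 mm outside diameter, 85 mm high, wall 3 mm, floor 4 mm thick, about 0.12 kg. Origin at the centre of its underside, z up along its axis. Nested, its rim stands 29 mm above the rim of the large one, room to grip it across near the rim.
- small: small, tallest and narrowest open straight-sided steel beaker, loose, 40 mm outside diameter, 110 mm high, wall 3 mm, floor 4 mm thick, about 0.07 kg. Origin at the centre of its underside, z up along its axis; the rim is at z = 110 mm. Nested in the middle one, its rim stands 29 mm above the middle one's rim.
- pipette: white hand pipette, loose, 190 mm long, about 0.11 kg. Origin at the very tip; z runs along its axis from the tip up to the plunger. Thin clear tip z 0 to 50 mm, round shaft 16 mm thick z 48 to 90, square grip body 28 x 28 mm (flat sides across x and y) z 90 to 175, plunger button 16 mm thick to z 190, small finger rest on the +x side at z 165, 28 mm out from the axis.
- pipette_grip (a point): point on the pipette's axis, 145 mm above its tip, in the square part, a good place to grip, across the pipette's y; near the centre of mass (about 125 mm up). At the start the pipette leans 40 degrees (0.70 rad) from vertical, plunger end towards the robot, finger rest up, with a little play; it comes out along its own z: after 90 mm the tip is clear of the holder.
- holder: black fixed pipette holder: foot 130 x 100 x 10 mm and a leaning square sleeve (32 mm outside, 20 mm bore, 55 mm long, open at both ends) between two grey cheeks. Origin at table height below the centre of the sleeve mouth, which is 88 mm up; the sleeve leans 40 degrees, mouth towards its own -x (robot) side. The pipette's shaft is in the bore, its square body rests on the mouth.
- vial: bystander: the small capped vial between the beakers, loose, 22 mm across, 42 mm tall; origin at the centre of its underside, z up. Leave it alone.
- jar: bystander: the round capped jar, loose, 38 mm across, 55 mm tall; origin at the centre of its underside, z up. Leave it alone.
- pen: bystander: the black marker pen lying flat, loose, 13 mm thick, 135 mm long along its x; origin at its underside, mid-length. Leave it alone.
- timer: bystander: the black bench timer on the right, loose, 22 x 58 x 52 mm tall, upright; origin at the centre of its underside, z up. Leave it alone.
- timer2: bystander: the black bench timer on the left, loose, 22 x 58 x 52 mm tall, upright; origin at the centre of its underside, z up. Leave it alone.
- reagent: bystander: the small reagent bottle, loose, 32 mm across, 60 mm tall; origin at the centre of its underside, z up. Leave it alone.
There are look-alikes about, which are no part of the job. Leave any orange look-alike of the small alone. Leave any yellow look-alike of the middle alone.

How it is judged:
By the outcome, as a careful person would: the job done as asked, in the order asked, and still so for the second after the job is handed in, while the arm keeps its last pose, push and grip.
It also fails if it takes over 72 s, if anything falls off the work surface, if the arm or the gripper's body presses on something with over 40 N, if the wrist force passes 120 N, or if a joint passes its speed limit or range.

ROBOT

A 7-joint arm with a two-finger parallel gripper is mounted at the origin on the work surface. World frame = base frame: x ahead of the robot, y to its left, z up, the work surface at z = 0. Lengths are in m, angles in degrees, forces in N, time in s.
With the tool pointing down it reaches from about 0.4 to 0.875 m from the base axis. Payload 6.5 kg.
Tool frame: the origin (TCP) lies at the very end of the fingers, on their centre line; the grasp point (between the pads) lies 19 mm behind it (ctrl.tcp_to_grasp is the distance from the TCP to the grasp point, in m); z points along the fingers, y is the line along which they close (so a half turn about z gives the same grasp; the last joint's range is limited). The gripper opens to 88 mm and grips with 3 to 60 N. Pads are 18 mm wide; open, the fingers measure 123 mm over their backs; the gripper's body (75 mm by 187 mm) begins 45 mm behind the grasp point.
Start: joints at [-76.215, 30.733, -0.252, 88.115, 0.149, 61.152, -4.079], TCP at [0.196, 0.62, 0.216] pointing down, gripper open.
Joint ranges: [-154.64, 154.64], [-21.42, 123.67], [-72.66, 72.17], [13.99, 137.28], [-74.86, 254.86], [10.95, 109.41], [-158.01, 158.01]. Speed limits (degrees/s): [136.94, 136.94, 180, 180, 180, 180, 180].

INTERFACE

Orientations are given as a 3x3 rotation matrix whose columns are the frame's x, y, z axes.
In Python, from station import ctrl gives the robot as it stands. The module is installed in compiled form; this text tells all that it offers.
- The arm moves only by the shell command python3 -m creep 'ROWS'. ROWS is a JSON list of rows, 1 to 12 of them, each of 5 numbers: the finger opening in m, then dx, dy, dz in m, then a turn about the tool's z in degrees; each row is the pose to reach, as a shift and turn from the pose commanded when the command began, along the tool's axes at that moment; what a row does not reach only later rows make up. A row lasts 1/12 s, in which the tool goes at most 0.0417 m and 7.16 degrees, less where a joint would pass 70% of its speed; a pose out of reach is approached as far as the arm can. The fingers move at their own pace and stop on an object; the grip force is fixed at half the most. Time passes only in rows, so rows that do not move let the fingers close. It prints the time, the measured TCP pose, the force, the opening and the grip force at its end.
- ctrl.get_state(): the state, without advancing time (a new reading comes with each control period).
- ctrl.get_image(name): name is "side" or "top"; returns the picture (480x640x3 uint8, red, green, blue); there is no depth.
- ctrl.camera_model(name): a dict with "fx", "fy", "cx", "cy" (pixels), "D" ([k1, k2, p1, p2, k3] as OpenCV has them; the pictures are not rectified), "eye" and "orientation" of the camera in the world. Camera axes: x right, y down, z forward; pixel columns grow to the right and rows downward; lengths in m; the calibration is good to about 2 mm. A picture is of the moment at which its call begins. camera_model takes no time and is no camera call.
- ctrl.close_job(): hands the job in; it is judged then, once.
Trained networks look in the newest picture that a camera, given by its name, has taken for a name from the list of things; names that differ only in an ending like _2 or _b are one class to them, and where a whole thing is asked for, a point or a joint stands for the part that bears it (a point fixed in the world has none). Each returns a list of dicts, best first, with "score" (0 to 1); they miss things now and then, are a little off and sometimes report something else, mostly with a low value. They report only what shows in the picture. A call takes as long as a camera call. They do not tell look-alikes from the thing itself.
- ctrl.find_in(camera, thing): "position" ([row, column] as shares, 0 to 1, of the picture: columns of its width, rows of its height, amid what is visible of it).
- ctrl.masks_of(camera, thing): "mask" (480x640 bool, what is visible of it) and "position" ([row, column] as shares, 0 to 1, of the picture: columns of its width, rows of its height, amid what is visible of it).
- ctrl.place_of(camera, thing): "position" ([row, column] as shares, 0 to 1, of the picture: columns of its width, rows of its height: a listed point, or the origin of a listed thing).
The state is a dict: "time": time; "joint_positions": joint angles; "joint_vel": joint speeds; "joint_efforts": joint torques, N m; "tcp_pos": TCP position; "ee_rot": TCP orientation; "wrist_force": force on the tool from outside, world axes, zero at the start; "wrist_torque": the same for the moment, N m; "grip_width": finger opening in m; "gripper_force": force on a finger pad.
Only numpy, scipy, OpenCV 4.12 (cv2) and the standard library are available. Lean on these libraries where they do the work, as an engineer would, in place of code of your own. Each camera call takes 0.05 s, during which the arm holds its last target. There are 200 camera calls.

## Working session

There is one attempt and no reset: what is moved stays moved. The work goes in short steps, Python scripts to look and compute and a shell command to move; the robot and the scene stay as the last step left them, time stands still between calls to the robot, and variables do not carry over. Pictures are saved under pics/ and viewed, at most 10 in all, crops included, and the job is handed in when it is done.

```bash
mkdir -p pics; python3 - <<'E'
from station import ctrl
import cv2,numpy as np
for n in("top","side"):
    im=ctrl.get_image(n); cv2.imwrite(f"pics/{n}0.png",im[:,:,::-1])
    m=ctrl.camera_model(n); print(n,{k:np.round(v,4).tolist() for k,v in m.items()})
    for t in("large","middle","small","pipette","pipette_grip","holder","vial","jar","pen","timer","reagent"):
        print(t,[(round(d["score"],2),np.round(np.array(d["position"])*[480,640],1).tolist()) for d in ctrl.place_of(n,t)])
print(ctrl.get_state()["tcp_pos"],ctrl.get_state()["ee_rot"],ctrl.get_state()["time"])
E
```

```text
top {'fx': 456.0619, 'fy': 456.0619, 'cx': 316.6845, 'cy': 241.4523, 'D': [-0.01, 0.0, 0.0, 0.0, 0.0], 'eye': [0.3681, -0.0561, 0.9678], 'orientation': [[0.0732, -0.9767, 0.2018], [-0.9973, -0.0707, 0.0197], [-0.005, -0.2027, -0.9792]]}
large [(0.96, [296.4, 314.4]), (0.17, [179.7, 418.9])]
middle [(0.83, [261.4, 404.8]), (0.75, [282.6, 451.4])]
small [(0.98, [209.3, 327.4]), (0.59, [219.5, 366.6])]
pipette []
pipette_grip [(0.78, [235.8, 143.6]), (0.35, [182.6, 418.4])]
holder [(0.57, [229.1, 164.8])]
vial [(0.52, [265.4, 367.2])]
jar [(0.84, [312.8, 235.1]), (0.62, [352.2, 379.9])]
pen [(0.65, [352.9, 377.1])]
timer [(0.96, [173.5, 262.8]), (0.76, [180.4, 418.8])]
reagent [(0.7, [345.6, 482.6])]
side {'fx': 512.8263, 'fy': 512.8263, 'cx': 322.2718, 'cy': 244.9073, 'D': [-0.0082, 0.0, 0.0, 0.0, 0.0], 'eye': [0.4861, -1.0236, 0.7932], 'orientation': [[0.9981, -0.0429, 0.0432], [-0.06, -0.5743, 0.8164], [-0.0102, -0.8175, -0.5758]]}
large [(0.87, [278.7, 282.5])]
middle [(0.77, [374.7, 312.8]), (0.68, [336.0, 326.9])]
small [(0.57, [301.9, 367.1])]
pipette []
pipette_grip [(0.89, [171.1, 314.5])]
holder [(0.92, [207.1, 326.2]), (0.25, [278.1, 283.6])]
vial [(0.73, [398.1, 245.2])]
jar [(0.63, [241.7, 270.5])]
pen [(0.77, [321.0, 239.6])]
timer [(0.97, [337.5, 407.3]), (0.66, [243.9, 383.0])]
reagent [(0.9, [396.5, 247.0])]
[0.19629159 0.61963189 0.21608751] [[-9.53327532e-01  3.01938100e-01  2.48893997e-05]
 [ 3.01938098e-01  9.53327531e-01 -6.10474373e-05]
 [-4.21602972e-05 -5.06831448e-05 -9.99999998e-01]] 1.2
```

View pics/top0.png

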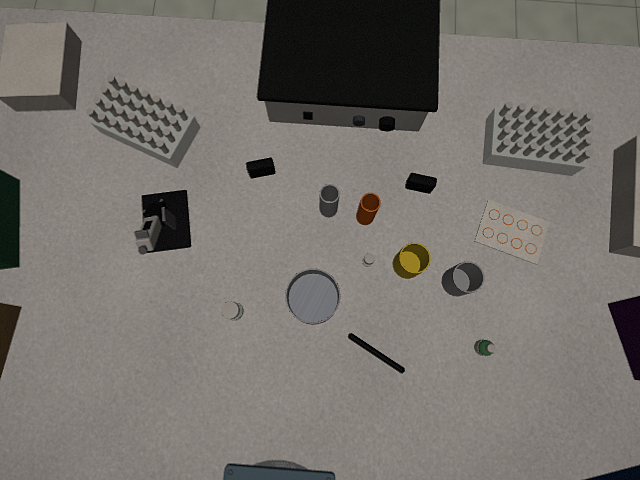

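View pics/side0.png

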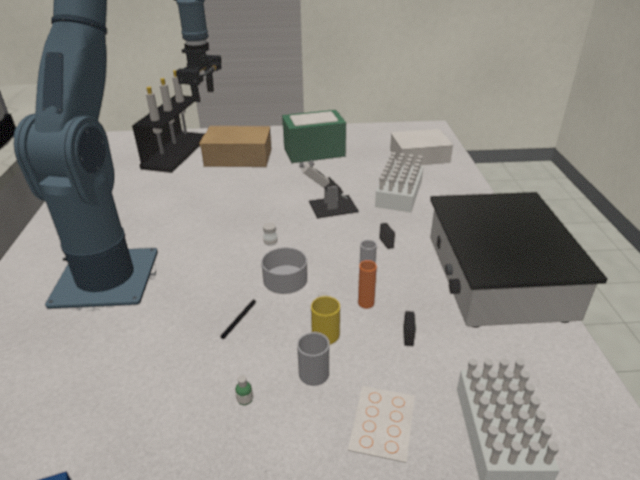

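The top view shows the grey small beaker at about (200,328) and its orange look-alike at (208,368). The yellow look-alike is at (260,413), the grey middle beaker at (278,463), the large one at (297,314), and the holder with pipette at (225,160). In the side view the middle beaker is at (358,313), and the small one at (252,368) is partly hidden by the orange one.

```bash
cat > h.py <<'E'
from station import ctrl
import cv2,numpy as np
from scipy.optimize import minimize,least_squares
def cam(n):
    m=ctrl.camera_model(n);R=np.array(m["orientation"]);K=np.array([[m["fx"],0,m["cx"]],[0,m["fy"],m["cy"]],[0,0,1.]])
    return R,np.array(m["eye"]),K,np.array(m["D"])
def proj(n,P):
    R,e,K,D=cam(n);return cv2.projectPoints(((np.atleast_2d(P)-e)@R).reshape(-1,1,3),np.zeros(3),np.zeros(3),K,D)[0][:,0]
def ray(n,uv):
    R,e,K,D=cam(n);p=cv2.undistortPoints(np.array([[uv]],float),K,D)[0,0];return e,R@np.r_[p,1]
def onz(n,uv,z): e,d=ray(n,uv);return e+d*(z-e[2])/d[2]
def tri(a,b):
    (e,d),(f,g)=ray("top",a),ray("side",b)
    s=np.linalg.lstsq(np.c_[d,-g],f-e,rcond=None)[0];p,q=e+s[0]*d,f+s[1]*g
    return (p+q)/2,np.linalg.norm(p-q)
def cyl(x,y,r,h,z0=0):
    a=np.linspace(0,2*np.pi,60);c=np.c_[x+r*np.cos(a),y+r*np.sin(a)]
    return np.vstack([np.c_[c,0*a+z0],np.c_[c,0*a+z0+h]])
def fit(n,mask,r,h,z0=0):
    ys,xs=np.nonzero(mask)
    def f(p):
        o=np.zeros((480,640),np.uint8);q=cv2.convexHull(proj(n,cyl(*p,r,h,z0)).astype(np.float32))
        # subpixel: compare at 4x on a crop is overkill; use shift bits
        cv2.fillPoly(o,[np.round(q*16).astype(np.int32)],255,cv2.LINE_AA,4)
        return np.abs(o/255.-mask).sum()
    p0=onz(n,[xs.mean(),ys.mean()],z0+h/2)[:2]
    r_=minimize(f,p0,method="Nelder-Mead",options=dict(initial_simplex=[p0,p0+[.01,0],p0+[0,.01]]))
    return r_.x,r_.fun/mask.sum()
E
python3 - <<'E'
from h import *
dims=dict(large=(.055,.06),middle=(.031,.085),small=(.02,.11),vial=(.011,.042),jar=(.019,.055))
for n in("top","side"):
    im=ctrl.get_image(n)
    for t,(r,h) in dims.items():
        for d in ctrl.masks_of(n,t):
            m=d["mask"]
            if m.sum()<20 or d["score"]<.3: continue
            x,e=fit(n,m,r,h); print(n,t,round(d["score"],2),m.sum(),im[m].mean(0).round(),x.round(4),round(e,2))
    for t in("pipette","holder"):
        for k,d in enumerate(ctrl.masks_of(n,t)[:1]):
            ys,xs=np.nonzero(d["mask"]);print(n,t,d["score"],len(xs),xs.min(),xs.max(),ys.min(),ys.max());np.save(f"{n}_{t}.npy",d["mask"])
    c=im[125:280,120:220] if n=="x" else (im[180:260,125:200] if n=="top" else im[150:225,290:370])
    cv2.imwrite(f"pics/{n}_hold.png",cv2.resize(c[:,:,::-1],None,fx=7,fy=7,interpolation=cv2.INTER_CUBIC))
print(tri([143.6,235.8],[314.5,171.1]), onz("top",[164.8,229.1],0), onz("side",[326.2,207.1],0))
E
python3 -c "
import cv2,numpy as np
a=cv2.imread('pics/top_hold.png');b=cv2.imread('pics/side_hold.png')
h=400;f=lambda i:cv2.resize(i,(395,h));cv2.imwrite('pics/hold.png',np.hstack([f(a),f(b)]))"
```

```text
top large 0.85 2377 [107. 107. 111.] [ 0.446  -0.0371] 0.07
top middle 0.94 982 [101.  85.  21.] [ 0.5304 -0.2304] 0.12
top middle 0.9 1113 [69. 68. 67.] [ 0.5012 -0.3365] 0.1
top small 0.94 586 [82. 40. 13.] [ 0.6302 -0.1369] 0.1
top small 0.57 580 [66. 64. 64.] [ 0.643  -0.0546] 0.1
top vial 0.38 559 [63. 62. 61.] [ 0.6694 -0.0516] 0.7
top jar 0.62 319 [124. 120. 113.] [0.407  0.1243] 0.3
top pipette 0.84 671 134 161 200 253
top holder 0.74 2255 140 190 190 251
side large 0.95 1830 [115. 113. 112.] [ 0.447  -0.0385] 0.08
side middle 0.73 1572 [108. 105. 104.] [ 0.5023 -0.3374] 0.07
side middle 0.69 1160 [135. 118.  56.] [ 0.5332 -0.2291] 0.23
side middle 0.61 1905 [117. 114. 113.] [ 0.44  -0.057] 0.39
side small 0.8 868 [135.  88.  63.] [ 0.6322 -0.1375] 0.09
side small 0.65 1082 [75. 73. 71.] [0.5829 0.2573] 0.59
side small 0.62 350 [121. 117. 115.] [0.6586 0.0306] 1.19
side small 0.35 303 [66. 63. 61.] [0.7122 0.0747] 1.39
side jar 0.68 275 [152. 148. 143.] [0.4065 0.121 ] 0.38
side pipette 0.67 350 300 328 161 185
side holder 0.98 1044 310 357 177 218
(array([0.53275448, 0.29052573, 0.12360533]), np.float64(0.007010383243905234)) [0.57100959 0.29645146 0.        ] [0.56924074 0.29677364 0.        ]
```

View pics/hold.png

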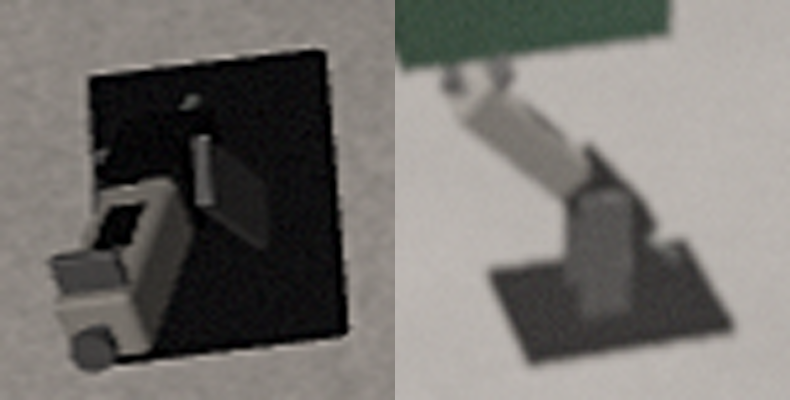

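The crops show the foot tilted a few degrees in yaw, with the pipette's plunger end towards the robot and the cheeks beside the sleeve. Both cameras agree on the large beaker (0.4465,-0.038), the middle one (0.502,-0.337) and the holder (0.570,0.2965). Next I work out the holder yaw and the first moves.

```bash
cat >> h.py <<'E'
def go(x,y,z,yaw=None):
    s=ctrl.get_state();R=np.array(s["ee_rot"]);p=np.array(s["tcp_pos"])
    d=R.T@(np.array([x,y,z])-p);cur=np.degrees(np.arctan2(R[1,1],R[0,1]))
    t=0 if yaw is None else (cur-yaw+180)%360-180
    print("tcp",p.round(4),"yaw",cur.round(1),"j",np.round(s["joint_positions"],0),"-> d",d.round(4),"turn",round(t,1),"rows",max(np.linalg.norm(d)/.0417,abs(t)/7.16).round(1),"t",s["time"],"w",s["grip_width"])
E
python3 - <<'E'
from h import *
c=[onz("top",[125+u/395*75,180+v/5],.01)[:2] for u,v in((90,75),(325,50),(347,335))]
print(c,np.linalg.norm(c[0]-c[1]),np.linalg.norm(c[1]-c[2]))
a=c[1]-c[2];b=c[0]-c[1];print(np.degrees(np.arctan2(a[1],a[0])),np.degrees(np.arctan2(b[1],b[0]))-90)
for n,uv in dict(timer=(262,173),timer2=(419,180),vial=(367,265)).items(): print(n,onz("top",uv,0).round(3))
go(.45,.3,.23,30); go(.502,-.337,.23,-16)
E
```

```text
[array([0.64173069, 0.35368996]), array([0.66011739, 0.25699719]), array([0.53383209, 0.2312686 ])] 0.0984254139602621 0.1288795463883707
11.515487682581524 10.766587652746708
timer [0.715 0.097 0.   ]
timer2 [ 0.723 -0.254  0.   ]
vial [ 0.524 -0.148  0.   ]
tcp [0.1963 0.6197 0.2161] yaw 72.4 j [-76.  31.  -0.  88.   0.  61.  -4.] -> d [-0.3384 -0.2281 -0.0139] turn 42.4 rows 9.8 t 2.0 w 0.08795148065065539
tcp [0.1963 0.6197 0.2161] yaw 72.4 j [-76.  31.  -0.  88.   0.  61.  -4.] -> d [-0.5803 -0.8197 -0.0139] turn 88.4 rows 24.1 t 2.0 w 0.08795148065065539
```

```bash
python3 -m creep '[[0.088,-0.338,-0.228,-0.014,42],[0.088,-0.338,-0.228,-0.014,42],[0.088,-0.338,-0.228,-0.014,42],[0.088,-0.338,-0.228,-0.014,42],[0.088,-0.338,-0.228,-0.014,42],[0.088,-0.338,-0.228,-0.014,42],[0.088,-0.338,-0.228,-0.014,42],[0.088,-0.338,-0.228,-0.014,42],[0.088,-0.338,-0.228,-0.014,42],[0.088,-0.338,-0.228,-0.014,42]]'
python3 -c "
from h import *
go(.502,-.337,.23,-16)"
```

```text
time: 2.83
tcp_pos: [0.4517, 0.2971, 0.2306]
ee_rot: [[-0.504, 0.863, 0.001], [0.863, 0.504, -0.0], [-0.001, 0.001, -1.0]]
wrist_force: [0.4, 0.2, -0.3]
grip_width: 0.0878
gripper_force: 0.0
tcp [0.4517 0.2971 0.2306] yaw 30.3 j [-51.  19.  16. 105.  -6.  57.  -2.] -> d [-0.5729 -0.2764  0.0008] turn 46.3 rows 15.3 t 2.8333 w 0.08778727241555322
```

```bash
python3 -m creep '[[0.088,-0.45,-0.217,0,37],[0.088,-0.45,-0.217,0,37],[0.088,-0.45,-0.217,0,37],[0.088,-0.45,-0.217,0,37],[0.088,-0.45,-0.217,0,37],[0.088,-0.45,-0.217,0,37],[0.088,-0.45,-0.217,0,37],[0.088,-0.45,-0.217,0,37],[0.088,-0.45,-0.217,0,37],[0.088,-0.45,-0.217,0,37],[0.088,-0.45,-0.217,0,37],[0.088,-0.45,-0.217,0,37]]'
python3 -c "
from h import *
go(.502,-.337,.12,-16)"
```

```text
time: 3.83
tcp_pos: [0.4904, -0.1996, 0.2304]
ee_rot: [[0.114, 0.993, 0.001], [0.993, -0.114, 0.0], [0.0, 0.001, -1.0]]
wrist_force: [0.9, 0.0, 0.9]
grip_width: 0.0882
gripper_force: 0.0
tcp [ 0.4904 -0.1996  0.2304] yaw -6.6 j [-11.  20.  35. 107. -14.  57.  24.] -> d [-0.1352  0.0271  0.1104] turn 9.4 rows 4.2 t 3.8333 w 0.08823460646295278
```

```bash
python3 -m creep '[[0.088,-0.06,0.012,0.02,4],[0.088,-0.1,0.02,0.05,8],[0.088,-0.135,0.027,0.08,9.4],[0.088,-0.135,0.027,0.11,9.4],[0.088,-0.135,0.027,0.11,9.4],[0.088,-0.135,0.027,0.11,9.4]]'
python3 -c "
from h import *
go(.502,-.337,.06,-16)"
```

```text
time: 4.33
tcp_pos: [0.4989, -0.3361, 0.1165]
ee_rot: [[0.278, 0.96, -0.006], [0.96, -0.278, 0.001], [-0.0, -0.006, -1.0]]
wrist_force: [0.1, 0.8, 0.0]
grip_width: 0.0881
gripper_force: 0.0
tcp [ 0.4989 -0.3361  0.1165] yaw -16.2 j [  7.  37.  33. 101. -25.  50.  34.] -> d [0.0001 0.0035 0.0565] turn -0.2 rows 1.4 t 4.3333 w 0.08810481581834838
```

```bash
python3 -m creep '[[0.088,0,0.002,0.03,0],[0.088,0,0.002,0.058,0],[0.088,0,0.002,0.058,0],[0.05,0,0.002,0.058,0],[0.05,0,0.002,0.058,0],[0.05,0,0.002,0.058,0],[0.05,0,0.002,0.058,0],[0.05,0,0.002,0.058,0],[0.05,0,0.002,0.058,0]]'
python3 -c "
from h import *
go(.4465,-.038,.2,-5)"
```

```text
time: 5.08
tcp_pos: [0.5042, -0.3356, 0.063]
ee_rot: [[0.275, 0.961, 0.001], [0.961, -0.275, -0.001], [-0.0, 0.001, -1.0]]
wrist_force: [0.4, 0.1, 0.3]
grip_width: 0.0508
gripper_force: 0.1
tcp [ 0.5042 -0.3356  0.063 ] yaw -16.0 j [  8.  41.  30. 102. -28.  44.  37.] -> d [ 0.2703 -0.1371 -0.1372] turn -11.0 rows 8.0 t 5.0833 w 0.05075479488327523
```

```bash
python3 - <<'E'
from h import *
im=ctrl.get_image("side");cv2.imwrite("pics/s1.png",im[:,:,::-1])
E
```

```text
(no output)
```

View pics/s1.png

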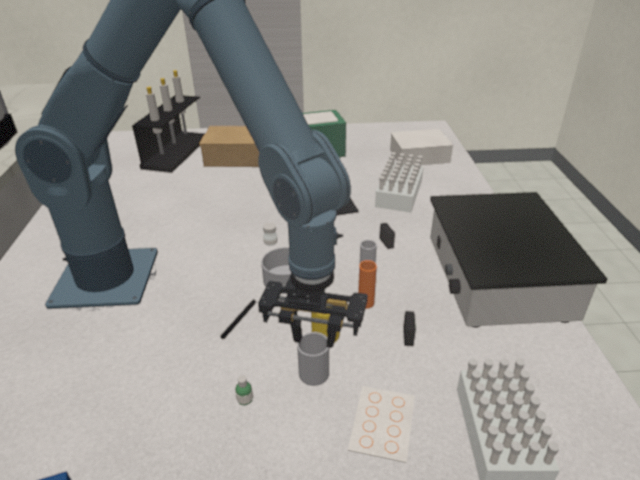

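The gripper closed behind the middle beaker (rim near (313,343)), with the fingertips near (297,340) and (335,340), so it grasped nothing. I compare where the reported TCP projects.

```bash
python3 - <<'E'
from h import *
s=ctrl.get_state();p=np.array(s["tcp_pos"]);R=np.array(s["ee_rot"]);print(p,s["grip_width"],s["gripper_force"],s["wrist_force"])
for n in("side","top"):
    print(n,proj(n,[p,p+R[:,1]*.026,p-R[:,1]*.026,p-R[:,2]*.06]).round(0).tolist(), "beaker rim/base",proj(n,[[.502,-.337,.085],[.502,-.337,0],[.531,-.23,.085]]).round(0).tolist())
im=ctrl.get_image("top");cv2.imwrite("pics/t1.png",cv2.resize(im[200:360,340:540][:,:,::-1],None,fx=3.7,fy=3.7))
E
```

```text
[ 0.50390132 -0.33557751  0.06289457] 0.050465033589877105 2.996705552068306 [0.29825099 0.52117312 5.3988614 ]
side [[314.0, 350.0], [327.0, 352.0], [301.0, 348.0], [313.0, 327.0]] beaker rim/base [[313.0, 342.0], [314.0, 373.0], [324.0, 304.0]]
top [[464.0, 277.0], [467.0, 265.0], [460.0, 289.0], [474.0, 273.0]] beaker rim/base [[468.0, 276.0], [455.0, 281.0], [413.0, 258.0]]
```

View pics/t1.png

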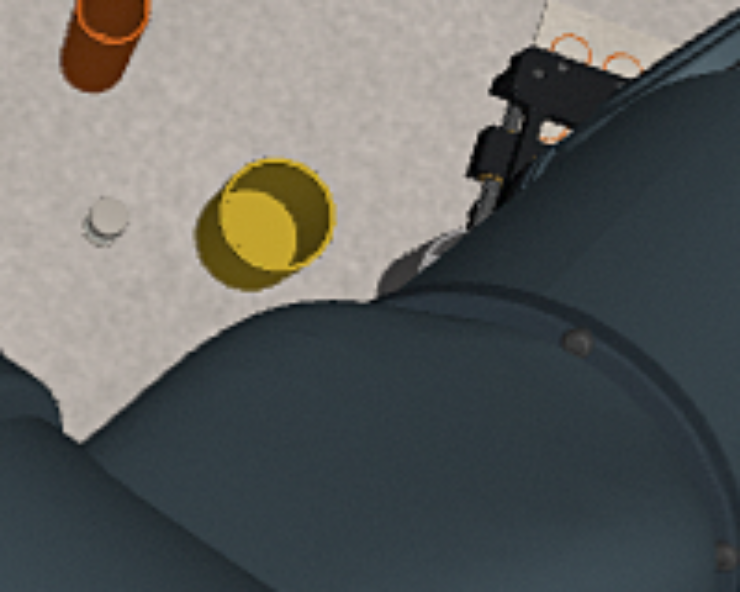

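```bash
python3 - <<'E'
from h import *
im=ctrl.get_image("side");cv2.imwrite("pics/s2.png",cv2.resize(im[260:400,240:400][:,:,::-1],None,fx=4,fy=4,interpolation=cv2.INTER_CUBIC))
for d in ctrl.masks_of("side","middle"):
    print(d["score"],d["mask"].sum(),im[d["mask"]].mean(0).round(),fit("side",d["mask"],.031,.085))
s=ctrl.get_state();print(s["tcp_pos"],s["grip_width"],s["gripper_force"],s["wrist_force"])
E
```

```text
0.94 1555 [117. 114. 113.] (array([ 0.5021461 , -0.33745459]), np.float64(0.08597440262278545))
0.53 274 [137. 119.  56.] (array([ 0.53324279, -0.22324262]), np.float64(4.172405896665236))
[ 0.50395284 -0.33559941  0.06290714] 0.049753420403161046 3.2059420562018204 [-1.33646406  0.83087982  6.02695925]
```

View pics/s2.png

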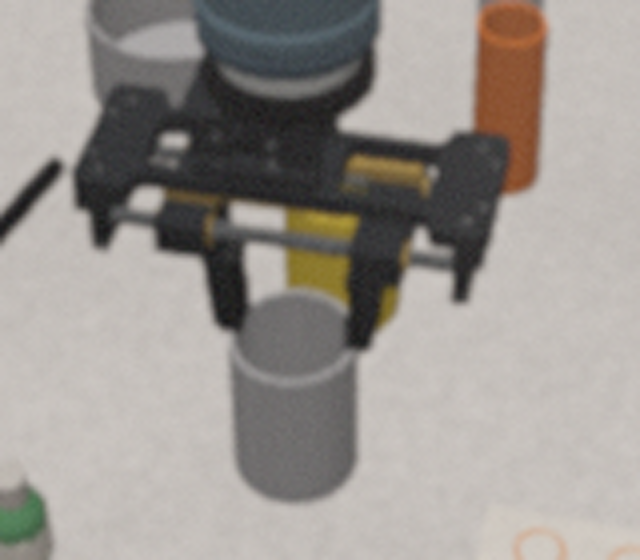

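The crop shows the fingertips at about (298,341) and (330,347), higher in the picture than expected, and the beaker has not moved. I check the projection against the start picture and locate the fingertips.

```bash
python3 - <<'E'
from h import *
p=np.array([.1963,.6197,.2161]);y=np.array([.302,.953,0])
print(proj("side",[p,p+y*.053,p-y*.053,p+[0,0,.06]]).round(1).tolist())
p=np.array([.504,-.3356,.063]);y=np.array([.961,-.275,0])
for q in (p,p+[0,.02,0],p+[0,0,.015],p+[0,.01,.01]):
    print("side",proj("side",[q-y*.034,q+y*.034,q-y*.084+[0,0,.079],q+y*.084+[0,0,.079]]).round(1).tolist(),"top",proj("top",[q+y*.0935+[0,0,.064],q+y*.034]).round(1).tolist())
a=cv2.imread("pics/side0.png")[50:115,165:235];cv2.imwrite("pics/a.png",cv2.resize(a,None,fx=8,fy=8,interpolation=cv2.INTER_CUBIC))
E
```

```text
[[204.5, 103.2], [211.3, 97.8], [197.3, 108.9], [201.8, 84.8]]
side [[296.8, 347.1], [331.3, 352.5], [269.1, 313.1], [358.5, 326.2]] top [[488.3, 226.4], [468.6, 260.9]]
side [[296.6, 339.5], [330.5, 344.8], [269.4, 305.8], [357.2, 318.6]] top [[477.7, 225.6], [458.6, 260.2]]
side [[296.5, 341.5], [331.3, 347.0], [268.5, 307.0], [358.7, 320.1]] top [[491.2, 224.5], [471.0, 259.7]]
side [[296.5, 339.6], [330.9, 345.0], [268.9, 305.4], [358.0, 318.3]] top [[484.8, 224.7], [465.2, 259.8]]
```

View pics/a.png

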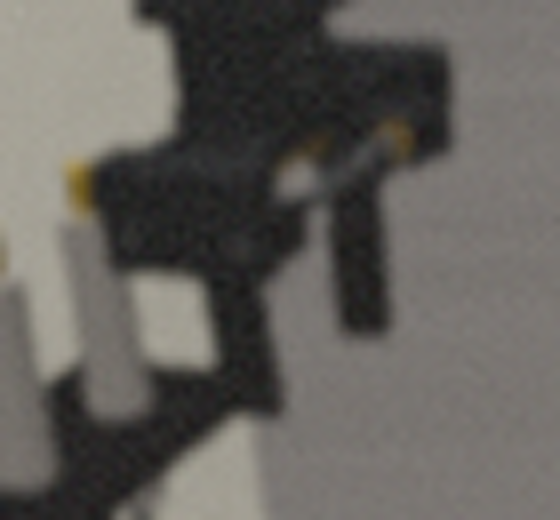

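In both pictures the fingertips appear about 20 mm higher than the reported TCP. That also fits the upward force of about 6 N, with the tips resting on the rim. I raise, open, go 20 mm lower and close again.

```bash
python3 -c "
from h import *
print(ctrl.tcp_to_grasp)"; python3 -m creep '[[0.05,-0.002,-0.002,-0.008,0],[0.088,-0.002,-0.002,-0.008,0],[0.088,-0.002,-0.002,-0.008,0],[0.088,-0.002,-0.002,-0.008,0],[0.088,-0.002,-0.002,0.019,0],[0.088,-0.002,-0.002,0.019,0],[0.05,-0.002,-0.002,0.019,0],[0.05,-0.002,-0.002,0.019,0],[0.05,-0.002,-0.002,0.019,0],[0.05,-0.002,-0.002,0.019,0],[0.05,-0.002,-0.002,0.019,0]]'
python3 -c "
from h import *
go(.4465,-.038,.2,-5)"
```

```text
0.0187
time: 6.2
tcp_pos: [0.5019, -0.3373, 0.044]
ee_rot: [[0.275, 0.961, 0.001], [0.961, -0.275, -0.001], [-0.0, 0.002, -1.0]]
wrist_force: [-0.5, -0.3, 2.1]
grip_width: 0.0619
gripper_force: 30.0
tcp [ 0.5019 -0.3373  0.044 ] yaw -16.0 j [  9.  43.  29. 103. -29.  42.  38.] -> d [ 0.2724 -0.1354 -0.1563] turn -11.0 rows 8.2 t 6.2 w 0.061921175739338155
```

```bash
python3 -m creep '[[0.05,0,0,-0.035,0],[0.05,0,0,-0.07,0],[0.05,0.0,0.0,-0.105,0],[0.05,0.03,-0.015,-0.115,-2],[0.05,0.06,-0.03,-0.115,-4],[0.05,0.095,-0.048,-0.115,-6],[0.05,0.13,-0.065,-0.115,-8],[0.05,0.165,-0.082,-0.115,-10],[0.05,0.2,-0.1,-0.115,-11],[0.05,0.235,-0.117,-0.115,-11],[0.05,0.272,-0.135,-0.115,-11],[0.05,0.272,-0.135,-0.115,-11]]'
python3 - <<'E'
from h import *
go(.4465,-.038,.049,-5)
im=ctrl.get_image("side")
ds=[d for d in ctrl.masks_of("side","middle")]
z=ctrl.get_state()["tcp_pos"][2]-.044
for d in ds: print(d["score"],d["mask"].sum(),im[d["mask"]].mean(0).round(),fit("side",d["mask"],.031,.085,z))
E
```

```text
time: 7.2
tcp_pos: [0.4446, -0.0297, 0.1578]
ee_rot: [[0.076, 0.997, -0.003], [0.997, -0.076, 0.004], [0.004, -0.003, -1.0]]
wrist_force: [0.3, -0.6, -1.2]
grip_width: 0.0616
gripper_force: 30.0
tcp [ 0.4446 -0.0297  0.1578] yaw -4.4 j [-29.  18.  33. 122. -14.  44.   8.] -> d [-0.0086  0.0029  0.1087] turn 0.6 rows 2.6 t 7.2 w 0.061550224898173085
0.86 1235 [116. 114. 112.] (array([ 0.44526482, -0.03229929]), np.float64(0.055905374295467165))
0.86 1343 [138. 121.  58.] (array([ 0.5267922 , -0.34347904]), np.float64(0.44402785686128504))
0.46 316 [71. 68. 66.] (array([ 0.69426849, -0.05114122]), np.float64(2.99434102755026))
```

```bash
python3 -m creep '[[0.05,0,0,0.02,0],[0.05,0,0,0.05,0],[0.05,0,0,0.08,0],[0.05,0,0,0.1,0],[0.05,0,0,0.107,0],[0.05,0,0,0.11,0],[0.05,0,0,0.11,0]]'
python3 -c "
from h import *
go(.4465,-.038,.049,-5)"
```

```text
time: 7.88
tcp_pos: [0.4462, -0.0398, 0.0485]
ee_rot: [[0.089, 0.996, -0.001], [0.996, -0.089, -0.0], [-0.001, -0.001, -1.0]]
wrist_force: [0.2, 0.1, -1.9]
grip_width: 0.0617
gripper_force: 30.0
tcp [ 0.4462 -0.0398  0.0485] yaw -5.1 j [-21.  30.  25. 125. -25.  29.  18.] -> d [ 0.0018  0.0001 -0.0005] turn -0.1 rows 0.0 t 7.8833 w 0.06165524480873381
```

```bash
python3 -m creep '[[0.05,0.001,0,0.0012,0],[0.05,0.001,0,0.0012,0],[0.076,0.001,0,0.0012,0],[0.076,0.001,0,0.0012,0],[0.076,0.001,0,0.0012,0],[0.076,0.001,0,-0.03,0],[0.076,0.001,0,-0.07,0],[0.088,0.001,0,-0.11,0],[0.088,0.001,0,-0.13,0],[0.088,0.001,0,-0.13,0]]'
python3 - <<'E'
from h import *
go(.643,-.0546,.16,-8)
im=ctrl.get_image("side")
for d in ctrl.masks_of("side","middle"): print(d["score"],d["mask"].sum(),im[d["mask"]].mean(0).round(),fit("side",d["mask"],.031,.085,.004))
E
```

```text
time: 8.72
tcp_pos: [0.4494, -0.0371, 0.1822]
ee_rot: [[0.087, 0.996, 0.008], [0.996, -0.087, 0.002], [0.002, 0.008, -1.0]]
wrist_force: [0.8, -0.2, -0.3]
grip_width: 0.0881
gripper_force: 0.0
tcp [ 0.4494 -0.0371  0.1822] yaw -5.0 j [-31.  16.  36. 121. -13.  47.   7.] -> d [-0.0007  0.1942  0.0237] turn 3.0 rows 4.7 t 8.7167 w 0.08808792293212463
0.96 1265 [135. 118.  53.] (array([ 0.53322396, -0.23408519]), np.float64(0.14102456792993878))
0.6 703 [113. 111. 110.] (array([0.44681186, 0.00350636]), np.float64(0.5272139012077093))
```

```bash
python3 -m creep '[[0.088,0,0.04,0,1],[0.088,0,0.08,0.01,2],[0.088,0,0.12,0.02,3],[0.088,0,0.16,0.03,3],[0.088,0,0.194,0.03,3],[0.088,0,0.194,0.03,3],[0.088,0,0.194,0.03,3]]'
python3 - <<'E'
from h import *
go(.643,-.0546,.069,-8)
im=ctrl.get_image("top")
for t,r,h,z in(("middle",.031,.085,.004),("large",.055,.06,0)):
  for d in ctrl.masks_of("top",t): print(t,d["score"],d["mask"].sum(),im[d["mask"]].mean(0).round(),fit("top",d["mask"],r,h,z))
go(.643,-.0546,.069,-8)
E
```

```text
time: 9.4
tcp_pos: [0.6392, -0.0544, 0.145]
ee_rot: [[0.139, 0.99, -0.004], [0.99, -0.139, -0.001], [-0.001, -0.004, -1.0]]
wrist_force: [-0.7, 0.1, -0.1]
grip_width: 0.0881
gripper_force: 0.0
tcp [ 0.6392 -0.0544  0.145 ] yaw -8.0 j [-20.  38.  31.  94. -23.  55.  11.] -> d [0.0005 0.0041 0.076 ] turn 0.0 rows 1.8 t 9.4 w 0.08807265951649897
middle 0.84 798 [125. 125. 128.] (array([ 0.4463261 , -0.03917753]), np.float64(0.16786574278834338))
middle 0.59 222 [ 88. 102.  84.] (array([ 0.37771965, -0.35750176]), np.float64(4.961066949302244))
large 0.55 1605 [132. 132. 135.] (array([ 0.44480948, -0.0368014 ]), np.float64(0.5910353674179952))
tcp [ 0.6378 -0.0541  0.147 ] yaw -8.0 j [-20.  38.  32.  94. -23.  55.  11.] -> d [0.0002 0.0055 0.078 ] turn -0.0 rows 1.9 t 9.55 w 0.08827007409087181
```

```bash
python3 -m creep '[[0.088,0,0.005,0.03,0],[0.088,0,0.005,0.06,0],[0.088,0,0.005,0.077,0],[0.088,0,0.005,0.077,0],[0.03,0,0.005,0.077,0],[0.03,0,0.005,0.077,0],[0.03,0,0.005,0.077,0],[0.03,0,0.005,0.077,0],[0.03,0,0.005,0.077,0],[0.03,0,0.005,0.077,0]]'
python3 -c "
from h import *
go(.4463,-.039,.19,-8)"
```

```text
time: 10.38
tcp_pos: [0.645, -0.0547, 0.0718]
ee_rot: [[0.139, 0.99, 0.001], [0.99, -0.139, 0.0], [0.0, 0.001, -1.0]]
wrist_force: [0.7, 0.5, 0.1]
grip_width: 0.0503
gripper_force: 0.0
tcp [ 0.645  -0.0547  0.0718] yaw -8.0 j [-18.  43.  28.  95. -26.  48.  13.] -> d [-0.012  -0.1988 -0.1184] turn 0.0 rows 5.6 t 10.3833 w 0.050291892949221526
```

```bash
python3 -m creep '[[0.03,0,0,0.002,0],[0.03,0,0,0.002,0],[0.03,0,0,0.002,0]]'
python3 -c "
from h import *
go(.4463,-.039,.19,-8)"
```

```text
time: 10.63
tcp_pos: [0.6446, -0.0547, 0.069]
ee_rot: [[0.139, 0.99, -0.0], [0.99, -0.139, 0.0], [-0.0, -0.0, -1.0]]
wrist_force: [-0.4, 0.9, 0.9]
grip_width: 0.0388
gripper_force: 29.8
tcp [ 0.6446 -0.0547  0.069 ] yaw -8.0 j [-18.  44.  28.  95. -26.  48.  14.] -> d [-0.012  -0.1986 -0.1209] turn 0.0 rows 5.6 t 10.6333 w 0.03882796190085754
```

```bash
python3 -m creep '[[0.03,0,0,-0.035,0],[0.03,0,0,-0.07,0],[0.03,0,0,-0.11,0],[0.03,-0.002,-0.03,-0.12,0],[0.03,-0.004,-0.07,-0.12,0],[0.03,-0.007,-0.11,-0.12,0],[0.03,-0.01,-0.15,-0.12,0],[0.03,-0.012,-0.18,-0.12,0],[0.03,-0.012,-0.199,-0.12,0],[0.03,-0.012,-0.199,-0.12,0],[0.03,-0.012,-0.199,-0.12,0]]'
python3 - <<'E'
from h import *
im=ctrl.get_image("side")
for d in ctrl.masks_of("side","small"): print(d["score"],d["mask"].sum(),im[d["mask"]].mean(0).round(),fit("side",d["mask"],.02,.11,.121))
for d in ctrl.masks_of("side","middle"): print(d["score"],d["mask"].sum(),im[d["mask"]].mean(0).round(),fit("side",d["mask"],.031,.085,.004))
go(.4463,-.039,.078,-8)
E
```

```text
time: 11.55
tcp_pos: [0.4457, -0.0386, 0.1894]
ee_rot: [[0.138, 0.99, 0.001], [0.99, -0.138, 0.001], [0.001, 0.001, -1.0]]
wrist_force: [0.2, -0.4, -0.9]
grip_width: 0.0387
gripper_force: 29.8
0.91 806 [138.  89.  62.] (array([ 0.61143505, -0.26579581]), np.float64(0.5648275190969688))
0.71 860 [114. 112. 111.] (array([ 0.44502491, -0.04165906]), np.float64(0.1130597355221158))
0.77 702 [112. 109. 108.] (array([0.44678076, 0.00774586]), np.float64(0.5293056253840568))
0.73 1248 [135. 118.  53.] (array([ 0.53305868, -0.23292559]), np.float64(0.15700100553041726))
tcp [ 0.4473 -0.0391  0.1894] yaw -8.0 j [-33.  15.  38. 121. -12.  48.   4.] -> d [ 0.     -0.0012  0.1114] turn 0.0 rows 2.7 t 11.7 w 0.038690655745755705
```

Small beaker held above the middle one, within about 2 mm. Lowering.

```bash
python3 -m creep '[[0.03,0,-0.001,0.02,0],[0.03,0,-0.001,0.04,0],[0.03,0,-0.001,0.06,0],[0.03,0,-0.001,0.085,0],[0.03,0,-0.001,0.1,0],[0.03,0,-0.001,0.108,0],[0.03,0,-0.001,0.111,0],[0.03,0,-0.001,0.113,0],[0.03,0,-0.001,0.113,0]]'
python3 -c "
from h import *
go(.4463,-.039,.077,-8);print(ctrl.get_state()['wrist_force'])"
```

```text
time: 12.45
tcp_pos: [0.4452, -0.0391, 0.077]
ee_rot: [[0.139, 0.99, -0.001], [0.99, -0.139, 0.001], [0.001, -0.001, -1.0]]
wrist_force: [-2.4, 0.3, 4.0]
grip_width: 0.0387
gripper_force: 29.9
tcp [ 0.4452 -0.0391  0.077 ] yaw -8.0 j [-25.  27.  29. 125. -24.  33.  15.] -> d [ 0.0002  0.0011 -0.    ] turn -0.0 rows 0.0 t 12.45 w 0.03873040791702003
[-2.35802491  0.34416912  4.0071337 ]
```

```bash
python3 -m creep '[[0.056,0,0,0,0],[0.056,0,0,0,0],[0.056,0,0,0,0],[0.056,0,0,-0.03,0],[0.06,0,0,-0.07,0],[0.07,0,0,-0.11,0],[0.088,0,0,-0.15,0],[0.088,0,0,-0.15,0]]'
python3 - <<'E'
from h import *
go(.528,.288,.23,101)
E
```

```text
time: 13.12
tcp_pos: [0.4495, -0.0394, 0.2327]
ee_rot: [[0.14, 0.99, 0.012], [0.99, -0.14, 0.002], [0.004, 0.011, -1.0]]
wrist_force: [1.2, -0.0, 0.1]
grip_width: 0.078
gripper_force: 0.0
tcp [ 0.4495 -0.0394  0.2327] yaw -8.0 j [-36.  11.  40. 118.  -9.  53.   1.] -> d [0.3352 0.032  0.0043] turn -109.0 rows 15.2 t 13.1167 w 0.07800055213936967
```

```bash
python3 -m creep '[[0.088,0.03,0.003,0,-7],[0.088,0.06,0.006,0,-14],[0.088,0.09,0.009,0,-21],[0.088,0.12,0.012,0,-28],[0.088,0.15,0.015,0,-35],[0.088,0.18,0.018,0,-42],[0.088,0.21,0.021,0,-49],[0.088,0.24,0.024,0,-56],[0.088,0.27,0.027,0,-63],[0.088,0.3,0.03,0,-70],[0.088,0.335,0.032,0,-77],[0.088,0.335,0.032,0,-84]]'
python3 - <<'E'
from h import *
# pipette refinement: both views' hull fits of nominal axis: silhouette of body prism
im=ctrl.get_image("top")
for t in("middle","small"):
  for d in ctrl.masks_of("top",t): print(t,round(d["score"],2),d["mask"].sum(),im[d["mask"]].mean(0).round(),fit("top",d["mask"],*((.031,.085,.004) if t=="middle" else (.02,.11,.008))))
go(.528,.288,.23,101)
E
```

```text
time: 14.12
tcp_pos: [0.5226, 0.2969, 0.226]
ee_rot: [[-0.974, 0.228, 0.001], [0.228, 0.974, 0.004], [0.0, 0.004, -1.0]]
wrist_force: [-0.1, -0.4, -0.1]
grip_width: 0.0878
gripper_force: 0.0
middle 0.8 523 [85. 84. 85.] (array([ 0.44711044, -0.03944646]), np.float64(0.8105125032804709))
middle 0.71 444 [11. 11. 12.] (array([0.71074948, 0.09539641]), np.float64(1.57498675145734))
small 0.96 579 [82. 40. 12.] (array([ 0.62790741, -0.13628214]), np.float64(0.12765078397507534))
tcp [0.5232 0.2881 0.226 ] yaw 75.8 j [-44.  25.  15.  97.  -8.  59.  49.] -> d [-0.0047  0.0011 -0.004 ] turn -25.2 rows 3.5 t 14.2667 w 0.08787731880542986
```

```bash
python3 - <<'E'
from h import *
M={n:np.load(f"{n}_pipette.npy") for n in("top","side")}
a40=np.radians(40)
def parts(p):
    yaw=p[2];hx=np.array([np.cos(yaw),np.sin(yaw),0]);hy=np.array([-hx[1],hx[0],0]);zz=np.array([0,0,1])
    u=-np.sin(a40)*hx+np.cos(a40)*zz;n=np.cos(a40)*hx+np.sin(a40)*zz;m=np.r_[p[0],p[1],.088+p[3]]
    box=lambda h,z0,z1:np.array([m+u*(z-.09)+n*i*h+hy*j*h for z in(z0,z1) for i in(-1,1) for j in(-1,1)])
    cyl=lambda r,z0,z1:np.array([m+u*(z-.09)+r*(n*np.cos(t)+hy*np.sin(t)) for z in(z0,z1) for t in np.linspace(0,6.28,16)])
    rest=np.array([m+u*(z-.09)+n*i+hy*j for z in(.162,.168) for i in(.014,.028) for j in(-.009,.009)])
    return [box(.014,.09,.175),cyl(.008,.175,.19),rest]
def f(p):
    c=0
    for n in M:
        o=np.zeros((480,640),np.uint8)
        for P in parts(p): cv2.fillPoly(o,[np.round(cv2.convexHull(proj(n,P).astype(np.float32))*16).astype(np.int32)],255,cv2.LINE_AA,4)
        c+=np.abs(o/255.-M[n]).sum()/M[n].sum()
    return c
p0=np.array([.57,.2965,np.radians(11.2),0])
r=minimize(f,p0,method="Nelder-Mead",options=dict(initial_simplex=[p0,p0+[.01,0,0,0],p0+[0,.01,0,0],p0+[0,0,.1,0],p0+[0,0,0,.006]]))
print(f(p0),r.fun,r.x,np.degrees(r.x[2]))
E
```

```text
1.3140623760681618 0.4219049121884223 [5.60661212e-01 2.93490670e-01 3.59907486e-01 9.27322463e-05] 20.621179987668697
```

```bash
python3 - <<'E'
from h import *
a=np.radians(40)
for x,y,yaw in((.57,.2965,11.2),(.5607,.2935,20.6),(.5607,.2935,11.2)):
    yw=np.radians(yaw);hx=np.array([np.cos(yw),np.sin(yw),0]);u=-np.sin(a)*hx+np.cos(a)*np.array([0,0,1]);n=np.cos(a)*hx+np.sin(a)*np.array([0,0,1]);m=np.array([x,y,.088])
    P=[m,m+u*.1,m+u*.075+n*.028]
    print([proj(c,P).round(1).tolist() for c in("top","side")])
print(tri([143,250],[302,164]))
t=cv2.imread("pics/top0.png")[185:265,125:200];s=cv2.imread("pics/side0.png")[150:225,290:370]
for i,(c,im,o) in enumerate((("top",t,(125,185)),("side",s,(290,150)))):
    im=cv2.resize(im,None,fx=5,fy=5,interpolation=cv2.INTER_CUBIC)
    im=cv2.convertScaleAbs(im,alpha=1.8)
    for (x,y,yaw),col in(((.57,.2965,11.2),(0,0,255)),((.5607,.2935,20.6),(0,255,0))):
        yw=np.radians(yaw);hx=np.array([np.cos(yw),np.sin(yw),0]);u=-np.sin(a)*hx+np.cos(a)*np.array([0,0,1]);m=np.array([x,y,.088])
        q=((proj(c,[m,m+u*.1])-o+.5)*5).astype(int);cv2.line(im,q[0].tolist(),q[1].tolist(),col,1)
    globals()["i%d"%i]=cv2.resize(im,(395,400))
cv2.imwrite("pics/ov.png",np.hstack([i0,i1]))
E
```

```text
[[[150.1, 219.5], [136.5, 243.2], [135.8, 223.3]], [[326.3, 181.1], [303.9, 159.6], [316.9, 158.4]]]
[[[150.9, 224.1], [143.1, 247.2], [139.1, 227.9]], [[323.2, 181.7], [301.7, 161.8], [314.2, 159.6]]]
[[[150.9, 224.1], [137.3, 248.3], [136.7, 228.3]], [[323.2, 181.7], [300.6, 160.2], [313.7, 159.0]]]
(array([0.49900709, 0.27431527, 0.15560268]), np.float64(0.004375192885358111))
```

View pics/ov.png

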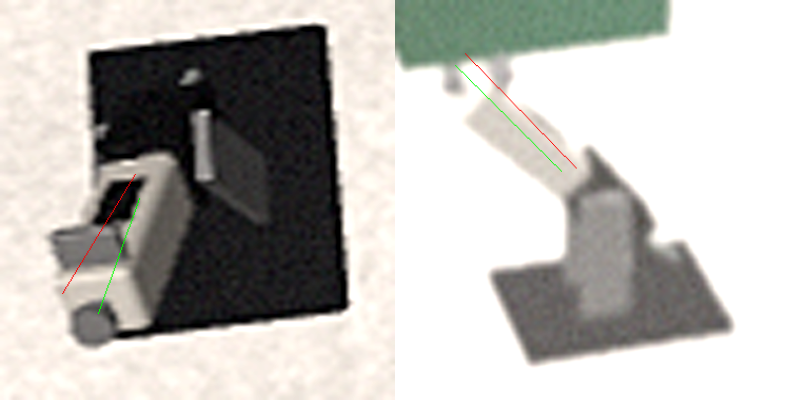

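```bash
cat > pf.py <<'E'
from h import *
def parts(x,y,yaw,z,lean):
    "pipette hulls: (x,y,z)=axis point at 145 mm, lean towards -hx"
    hx=np.array([np.cos(yaw),np.sin(yaw),0]);hy=np.array([-hx[1],hx[0],0]);zz=np.array([0,0,1.])
    u=-np.sin(lean)*hx+np.cos(lean)*zz;n=np.cos(lean)*hx+np.sin(lean)*zz;m=np.r_[x,y,z]-.145*u
    bx=lambda X,Y,Z:np.array([m+u*k+n*i+hy*j for k in Z for i in X for j in Y])
    cy=lambda r,Z:np.array([m+u*k+r*(n*np.cos(t)+hy*np.sin(t)) for k in Z for t in np.linspace(0,6.28,16)])
    return [bx((-.014,.014),(-.014,.014),(.09,.175)),cy(.008,(.175,.19)),bx((.014,.028),(-.01,.01),(.162,.168))],[cy(.008,(.048,.09)),cy(.003,(0,.05))]
def sil(n,hulls):
    o=np.zeros((480,640),np.uint8)
    for P in hulls: cv2.fillPoly(o,[np.round(cv2.convexHull(proj(n,P).astype(np.float32))*16).astype(np.int32)],255,cv2.LINE_AA,4)
    return o/255.
E
python3 - <<'E'
from pf import *
M={n:np.load(f"{n}_pipette.npy") for n in("top","side")}
for n in M:
    ys,xs=np.nonzero(M[n]);print(n,cv2.minAreaRect(np.c_[xs,ys].astype(np.float32)),[ (y,xs[ys==y].min(),xs[ys==y].max()) for y in range(ys.min(),ys.max()+1,6)])
sd=np.array([.004,.004,np.radians(4),.004,np.radians(4)])
for k,c0 in enumerate(([.535,.2896,np.radians(11.2),.13,np.radians(40)],[.528,.283,np.radians(17),.125,np.radians(45)])):
    c0=np.array(c0);p0=np.array([.535,.2896,np.radians(11.2),.13,np.radians(40)])
    f=lambda p:sum(np.abs(sil(n,parts(*p)[0])-M[n]).sum()/M[n].sum() for n in M)+.02*(((p-p0)/sd)**2).sum()
    r=minimize(f,c0,method="Nelder-Mead",options=dict(initial_simplex=np.vstack([c0,c0+np.diag(sd*2)]),maxiter=600))
    print(f(p0),r.fun,r.x[[0,1,3]].round(4),np.degrees(r.x[[2,4]]).round(1),[np.abs(sil(n,parts(*r.x)[0])-M[n]).sum()/M[n].sum() for n in M])
E
```

```text
Traceback (most recent call last):
ValueError: zero-size array to reduction operation minimum which has no identity
```

```bash
python3 - <<'E'
from pf import *
M={n:np.load(f"{n}_pipette.npy") for n in("top","side")}
for n in M: M[n]=M[n]&True; ys,xs=np.nonzero(M[n]);print(n,[(int(y),int(xs[ys==y].min()),int(xs[ys==y].max())) for y in sorted(set(ys))[::5]])
sd=np.array([.004,.004,np.radians(4),.004,np.radians(4)])
for k,c0 in enumerate(([.535,.2896,np.radians(11.2),.13,np.radians(40)],[.528,.283,np.radians(17),.125,np.radians(45)])):
    c0=np.array(c0);p0=np.array([.535,.2896,np.radians(11.2),.13,np.radians(40)])
    f=lambda p:sum(np.abs(sil(n,parts(*p)[0])-M[n]).sum()/M[n].sum() for n in M)+.02*(((p-p0)/sd)**2).sum()
    r=minimize(f,c0,method="Nelder-Mead",options=dict(initial_simplex=np.vstack([c0,c0+np.diag(sd*2)]),maxiter=600))
    print(f(p0),r.fun,r.x[[0,1,3]].round(4),np.degrees(r.x[[2,4]]).round(1),[np.abs(sil(n,parts(*r.x)[0])-M[n]).sum()/M[n].sum() for n in M])
E
```

```text
top [(200, 161, 161), (220, 144, 158), (225, 142, 160), (230, 139, 159), (235, 135, 157), (240, 136, 156), (245, 137, 154), (250, 138, 151)]
side [(161, 310, 312), (166, 300, 314), (171, 303, 319), (176, 308, 326), (181, 316, 328)]
1.2725825662604833 0.5810093936665516 [0.5301 0.2839 0.1246] [16.8 42.2] [np.float64(0.19319715963881826), np.float64(0.23556302521008401)]
1.2725825662604833 0.5751695712532471 [0.5295 0.2841 0.1259] [15.4 41.6] [np.float64(0.20192864030858246), np.float64(0.2508571428571429)]
```

```bash
python3 -c "
from h import *
go(.5234,.2835,.092,103)"; python3 -m creep '[[0.088,0,0,0,-7],[0.088,0,0,0,-14],[0.088,0,0,0,-21],[0.088,0,0,0,-27],[0.088,0,0,0,-27],[0.088,0,0,0,-27]]'
python3 -c "
from h import *
go(.5234,.2835,.092,103)"
```

```text
tcp [0.5232 0.2881 0.226 ] yaw 75.8 j [-44.  25.  15.  97.  -8.  59.  49.] -> d [-0.0013 -0.0043  0.134 ] turn -27.2 rows 3.8 t 14.2667 w 0.08787731880542986
time: 14.77
tcp_pos: [0.5233, 0.287, 0.2263]
ee_rot: [[-0.976, -0.218, 0.0], [-0.218, 0.976, -0.0], [-0.0, -0.0, -1.0]]
wrist_force: [-1.0, 0.4, 1.0]
grip_width: 0.0882
gripper_force: 0.0
tcp [0.5233 0.287  0.2263] yaw 102.6 j [-40.  25.   9.  96.  -5.  59.  73.] -> d [ 0.0007 -0.0034  0.1343] turn -0.4 rows 3.2 t 14.7667 w 0.08820689533506156
```

```bash
python3 -m creep '[[0.088,0.001,-0.0035,0.04,0],[0.088,0.001,-0.0035,0.08,0],[0.088,0.001,-0.0035,0.11,0],[0.088,0.001,-0.0035,0.134,0],[0.088,0.001,-0.0035,0.134,0],[0.088,0.001,-0.0035,0.134,0]]'
python3 - <<'E'
from h import *
im=ctrl.get_image("side");cv2.imwrite("pics/s3.png",cv2.resize(im[120:225,260:400][:,:,::-1],None,fx=5.5,fy=5.5,interpolation=cv2.INTER_CUBIC))
go(.5234,.2835,.092,103);print(ctrl.get_state()["wrist_force"])
E
```

```text
time: 15.27
tcp_pos: [0.5224, 0.2839, 0.0917]
ee_rot: [[-0.975, -0.222, -0.002], [-0.222, 0.975, -0.002], [0.002, -0.001, -1.0]]
wrist_force: [0.6, -0.9, 1.1]
grip_width: 0.0875
gripper_force: 0.0
tcp [0.5236 0.2847 0.0932] yaw 102.8 j [-39.  35.   8. 102.  -6.  44.  75.] -> d [ 0.0005 -0.0011  0.0012] turn -0.2 rows 0.0 t 15.3167 w 0.088231182726601
[ 0.70650309 -0.25092156 -0.23815773]
```

View pics/s3.png

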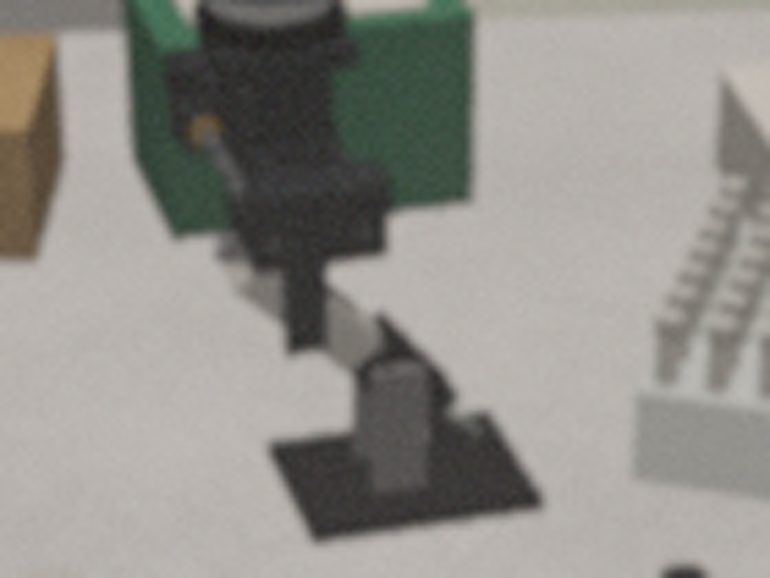

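The near finger at about (315,175) crosses the pipette body below the plunger, which is where I want it. Closing.

```bash
python3 -m creep '[[0.015,0.002,0,-0.001,0],[0.015,0.002,0,-0.001,0],[0.015,0.002,0,-0.001,0],[0.015,0.002,0,-0.001,0],[0.015,0.002,0,-0.001,0],[0.015,0.002,0,-0.001,0],[0.015,0.002,0,-0.001,0],[0.015,0.002,0,-0.001,0],[0.015,0.002,0,-0.001,0],[0.015,0.002,0,-0.001,0],[0.015,0.002,0,-0.001,0]]'
python3 - <<'E'
from h import *
go(.5234,.2835,.092,103);print(ctrl.get_state()["wrist_force"])
E
```

```text
time: 16.23
tcp_pos: [0.5209, 0.2839, 0.093]
ee_rot: [[-0.974, -0.225, -0.0], [-0.225, 0.974, -0.001], [0.0, -0.001, -1.0]]
wrist_force: [0.1, -2.0, -0.2]
grip_width: 0.0285
gripper_force: 29.5
tcp [0.5209 0.2839 0.093 ] yaw 103.0 j [-39.  34.   8. 102.  -6.  44.  75.] -> d [-0.0023 -0.0009  0.001 ] turn -0.0 rows 0.1 t 16.2333 w 0.028501235101960325
[ 0.14865724 -2.03651261 -0.22828493]
```

```bash
python3 -m creep '[[0.015,0.0096,0,-0.0115,0],[0.015,0.0193,0,-0.023,0],[0.015,0.029,0,-0.0345,0],[0.015,0.0386,0,-0.046,0],[0.015,0.0437,0,-0.052,0],[0.015,0.0437,0,-0.052,0],[0.015,0.0437,0,-0.052,0]]'
python3 - <<'E'
from pf import *
go(.5234,.2835,.092,103);print(ctrl.get_state()["wrist_force"])
im=ctrl.get_image("side");cv2.imwrite("pics/s4.png",cv2.resize(im[100:225,240:400][:,:,::-1],None,fx=5,fy=5,interpolation=cv2.INTER_CUBIC))
E
```

```text
time: 16.82
tcp_pos: [0.4783, 0.2748, 0.1451]
ee_rot: [[-0.974, -0.226, 0.0], [-0.226, 0.974, 0.0], [-0.0, 0.0, -1.0]]
wrist_force: [-0.7, -1.2, -2.0]
grip_width: 0.0284
gripper_force: 29.5
tcp [0.4783 0.2748 0.1451] yaw 103.1 j [-41.  26.   8. 107.  -5.  47.  73.] -> d [-0.0458 -0.0018  0.0531] turn 0.1 rows 1.7 t 16.8167 w 0.028418459887669858
[-0.6727916  -1.21607075 -2.00594666]
```

View pics/s4.png

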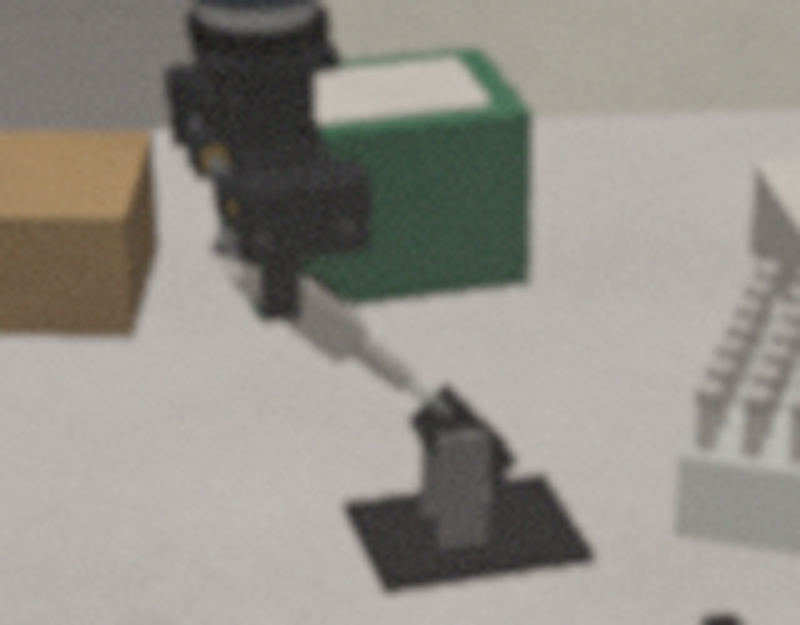

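The side view shows the body gripped below the gripper block, the shaft out of the sleeve, and the thin tip still in the mouth at about (325,178). The tool can't tilt, so I move the grip in an arc about the sleeve mouth. The mouth's edge then swings the pipette upright between the pads.

```bash
python3 -m creep '[[0.015,-0.0066,0,-0.003,0],[0.015,-0.015,0,-0.011,0],[0.015,-0.024,0,-0.0184,0],[0.015,-0.034,0,-0.0245,0],[0.015,-0.0447,0,-0.03,0],[0.015,-0.0555,0,-0.034,0],[0.015,-0.067,0,-0.038,0],[0.015,-0.079,0,-0.0405,0],[0.015,-0.091,0,-0.042,0],[0.015,-0.091,0,-0.042,0],[0.015,-0.091,0,-0.042,0]]'
cat > ang.py <<'E'
from pf import *
s=ctrl.get_state();R=np.array(s["ee_rot"]);p=np.array(s["tcp_pos"]);print("tcp",p.round(4),"F",np.round(s["wrist_force"],1),"w",s["grip_width"],"T",s["time"])
yaw=np.arctan2(-R[1,0],-R[0,0]);g=p+[0,0,.041]
for n in("side","top"):
    im=ctrl.get_image(n)
    for d in ctrl.masks_of(n,"pipette")[:2]:
        ys,xs=np.nonzero(d["mask"]);q=np.c_[xs,ys].astype(np.float32)
        vx,vy,x0,y0=cv2.fitLine(q,cv2.DIST_HUBER,0,.01,.01).ravel()
        v=proj(n,[g-[0,0,.12],g])
        w=np.array([d["mask"][y].any() for y in range(480)]);rows=np.nonzero(w)[0]
        print(n,round(d["score"],2),len(xs),"rows",rows.min(),rows.max(),"line",np.degrees(np.arctan2(vx,vy)*1).round(1)%180,"at",round(x0,1),round(y0,1),"vertical would be",np.degrees(np.arctan2(*(v[0]-v[1]))).round(1),"tip proj",v.round(0).tolist(), "low rows",[(int(r),int(np.nonzero(d["mask"][r])[0].min()),int(np.nonzero(d["mask"][r])[0].max())) for r in rows[::4]])
E
python3 ang.py
```

```text
time: 17.78
tcp_pos: [0.5675, 0.2947, 0.1863]
ee_rot: [[-0.974, -0.225, -0.0], [-0.225, 0.974, -0.001], [0.0, -0.001, -1.0]]
wrist_force: [-0.2, -0.2, -2.1]
grip_width: 0.0277
gripper_force: 30.0
tcp [0.5675 0.2947 0.1863] F [-0.2 -0.2 -2.1] w 0.027664211802627608 T 17.7833
side 0.62 356 rows 132 180 line 9.5 at 325.1 154.8 vertical would be 0.4 tip proj [[325.0, 175.0], [325.0, 136.0]] low rows [(132, 320, 322), (136, 319, 323), (140, 319, 324), (144, 320, 325), (148, 320, 331), (152, 320, 332), (156, 321, 332), (160, 323, 330), (164, 324, 330), (168, 325, 330), (172, 325, 330), (176, 326, 329), (180, 327, 328)]
top 0.57 247 rows 205 218 line 78.2 at 132.7 212.2 vertical would be 55.6 tip proj [[147.0, 218.0], [121.0, 200.0]] low rows [(205, 113, 140), (209, 115, 142), (213, 122, 146), (217, 129, 149)]
```

```bash
python3 -m creep '[[0.015,-0.004,0,0,0],[0.015,-0.008,0,0,0],[0.015,-0.008,0,0,0],[0.015,-0.008,0,-0.015,0],[0.015,-0.008,0,-0.05,0],[0.015,-0.008,0,-0.085,0],[0.015,-0.008,0,-0.085,0],[0.015,-0.008,0,-0.085,0]]'
cat >> ang.py <<'E'
print("fit lean")
from scipy.optimize import minimize
S={}
for n in("side","top"):
    ctrl.get_image(n);ds=ctrl.masks_of(n,"pipette")
    if ds: S[n]=ds[0]["mask"]
gy=R[:,1]
def fing(p):  # region hidden by gripper: above grip -> ignore
    return p
for use in(["side"],["side","top"]):
    use=[u for u in use if u in S]
    def f(q):
        # q: lean along hx, lean along hy, x,y,z of point 145->tip line
        hx=np.array([np.cos(yaw),np.sin(yaw),0]);hy=np.array([-hx[1],hx[0],0])
        u=np.array([0,0,1.])-np.tan(q[0])*hx-np.tan(q[1])*hy;u/=np.linalg.norm(u)
        a=hx-u*(hx@u);a/=np.linalg.norm(a);b=np.cross(u,a);m=np.array(q[2:5])-u*.155
        cy=lambda r,Z:np.array([m+u*k+r*(a*np.cos(t)+b*np.sin(t)) for k in Z for t in np.linspace(0,6.28,16)])
        bx=np.array([m+u*k+a*i*.014+b*j*.014 for k in(.09,.13) for i in(-1,1) for j in(-1,1)])
        c=0
        for n in use:
            o=sil(n,[cy(.008,(.05,.09)),cy(.0035,(.02,.05)),cy(.002,(0,.02)),bx])
            reg=np.zeros((480,640),np.uint8)
            band=np.array([m0+k*np.array([0,0,1])+hx*i*.05+hy*j*.03 for m0 in[g] for k in(-.17,-.035) for i in(-1,1) for j in(-1,1)])
            cv2.fillPoly(reg,[cv2.convexHull(proj(n,band).astype(np.float32)).astype(np.int32)],1)
            c+=(np.abs(o-S[n])*reg).sum()/max((S[n]*reg).sum(),1)
        return c+.3*((np.array(q[2:4])-g[:2])**2).sum()/.003**2*.1+ .03*((q[4]-g[2])/.008)**2+.03*(q[1]/.05)**2
    q0=np.r_[0,0,g];st=np.diag([.08,.05,.004,.004,.006])
    r=minimize(f,q0,method="Nelder-Mead",options=dict(initial_simplex=np.vstack([q0,q0+st]),maxiter=500))
    print(use,"leans deg",np.degrees(r.x[:2]).round(1),"grip",r.x[2:].round(4),"vs",g.round(4),"cost",round(r.fun,3),"at0",round(f(q0),3))
E
python3 ang.py
```

```text
time: 18.65
tcp_pos: [0.5768, 0.2976, 0.2748]
ee_rot: [[-0.974, -0.225, 0.006], [-0.225, 0.974, 0.003], [-0.006, 0.002, -1.0]]
wrist_force: [-0.4, -0.9, -2.4]
grip_width: 0.0277
gripper_force: 30.0
tcp [0.5768 0.2976 0.2748] F [-0.4 -0.9 -2.4] w 0.027704107037834002 T 18.65
side 0.73 334 rows 98 156 line 5.2 at 327.3 125.7 vertical would be 0.2 tip proj [[328.0, 146.0], [328.0, 104.0]] low rows [(98, 323, 324), (102, 323, 337), (106, 323, 326), (110, 324, 325), (114, 323, 328), (118, 323, 333), (122, 323, 333), (126, 324, 333), (130, 326, 331), (134, 326, 331), (138, 326, 331), (142, 327, 331), (146, 328, 330), (150, 328, 330), (154, 328, 329)]
top 0.7 534 rows 174 209 line 68.2 at 110.9 194.4 vertical would be 54.6 tip proj [[128.0, 201.0], [96.0, 177.0]] low rows [(174, 83, 86), (184, 84, 120), (188, 88, 122), (192, 94, 122), (196, 99, 127), (200, 105, 130), (204, 124, 134), (208, 133, 136)]
fit lean
['side'] leans deg [-0.6  0.1] grip [0.5764 0.2977 0.3162] vs [0.5768 0.2976 0.3158] cost 0.281 at0 0.327
['side', 'top'] leans deg [-0.7  0.6] grip [0.5766 0.2976 0.3137] vs [0.5768 0.2976 0.3158] cost 1.019 at0 1.188
```

```bash
python3 - <<'E'
from h import *
for n in("top","side"):
  im=ctrl.get_image(n)
  for t,r,h,z in(("small",.02,.11,.008),("middle",.031,.085,.004),("large",.055,.06,0)):
    for d in ctrl.masks_of(n,t):
      m=d["mask"];c=im[m].mean(0).round()
      if d["score"]>.3: print(n,t,round(d["score"],2),m.sum(),c,*fit(n,m,r,h,z), "place",onz(n,np.array(d["position"])[::-1]*[640,480],z+h).round(3))
    for d in ctrl.place_of(n,t): print("   origin",t,round(d["score"],2),onz(n,np.array(d["position"])[::-1]*[640,480],z).round(4))
go(.446,-.04,.285,103)
E
```

```text
top small 0.7 400 [90. 89. 91.] [ 0.44252427 -0.04102628] 0.17263725490196077 place [ 0.441 -0.041  0.118]
top small 0.65 564 [82. 39. 12.] [ 0.6276866  -0.13529974] 0.15089695452649146 place [ 0.613 -0.129  0.118]
   origin small 0.94 [ 0.4445 -0.0422  0.008 ]
   origin small 0.92 [ 0.6258 -0.1402  0.008 ]
top middle 0.89 956 [104.  86.  21.] [ 0.52980561 -0.23043093] 0.1617359914677168 place [ 0.528 -0.223  0.089]
   origin middle 0.64 [ 0.4495 -0.0384  0.004 ]
   origin middle 0.59 [ 0.5365 -0.2323  0.004 ]
   origin middle 0.2 [ 0.4527 -0.0409  0.004 ]
top large 0.69 1687 [105. 105. 107.] [ 0.44548933 -0.03764005] 0.5230703069609587 place [ 0.432 -0.017  0.06 ]
   origin large 0.64 [ 0.4495 -0.0388  0.    ]
   origin large 0.56 [0.717  0.0987 0.    ]
   origin small 0.82 [ 0.6257 -0.1518  0.008 ]
side middle 0.92 1294 [133. 115.  53.] [ 0.53248617 -0.23615279] 0.11890474891656816 place [ 0.531 -0.279  0.089]
side middle 0.85 458 [108. 106. 105.] [0.44633871 0.00780681] 1.3442332391471872 place [ 0.454 -0.082  0.089]
   origin middle 0.88 [ 0.4439 -0.0423  0.004 ]
   origin middle 0.76 [ 0.5299 -0.2409  0.004 ]
side large 0.66 1196 [110. 107. 106.] [ 0.44621834 -0.03470039] 0.6572037510656437 place [ 0.442 -0.106  0.06 ]
   origin large 0.75 [ 0.4399 -0.0318  0.    ]
tcp [0.5748 0.2969 0.2722] yaw 103.0 j [-38.  28.  10.  86.  -5.  67.  76.] -> d [ 0.2014 -0.2992 -0.0129] turn 0.0 rows 8.7 t 19.75 w 0.027848063059269623
```

```bash
python3 -m creep '[[0.015,0.01,-0.015,-0.005,0],[0.015,0.027,-0.04,-0.013,0],[0.015,0.046,-0.07,-0.013,0],[0.015,0.067,-0.1,-0.013,0],[0.015,0.088,-0.13,-0.013,0],[0.015,0.109,-0.16,-0.013,0],[0.015,0.13,-0.19,-0.013,0],[0.015,0.15,-0.22,-0.013,0],[0.015,0.17,-0.25,-0.013,0],[0.015,0.188,-0.277,-0.013,0],[0.015,0.2,-0.294,-0.013,0],[0.015,0.203,-0.3,-0.013,0]]'
python3 -m creep '[[0.015,0,0,0,0],[0.015,0,0,0,0],[0.015,0,0,0,0],[0.015,0,0,0,0]]'
python3 ang.py; python3 - <<'E'
from h import *
print(proj("side",[[.4445,-.041,.118],[.4445,-.041,.148],[.4445,-.041,.178]]).round(1).tolist(),proj("top",[[.4445,-.041,.118],[.4445,-.041,.148],[.4445,-.041,.178]]).round(1).tolist())
go(.4445,-.041,.262,103)
E
```

```text
time: 20.75
tcp_pos: [0.4432, -0.0447, 0.2855]
ee_rot: [[-0.975, -0.22, 0.0], [-0.22, 0.975, -0.0], [-0.0, -0.0, -1.0]]
wrist_force: [-0.4, -0.4, -1.9]
grip_width: 0.0277
gripper_force: 30.0
time: 21.08
tcp_pos: [0.4452, -0.0397, 0.285]
ee_rot: [[-0.974, -0.228, -0.0], [-0.228, 0.974, 0.0], [-0.0, 0.0, -1.0]]
wrist_force: [0.4, 0.9, -1.6]
grip_width: 0.0278
gripper_force: 30.0
tcp [ 0.4452 -0.0397  0.285 ] F [ 0.4  0.9 -1.6] w 0.02780553506978514 T 21.0833
side 0.88 485 rows 154 214 line 10.0 at 277.1 181.7 vertical would be 3.8 tip proj [[280.0, 207.0], [277.0, 158.0]] low rows [(154, 286, 290), (158, 270, 274), (162, 270, 274), (166, 270, 274), (170, 270, 285), (174, 270, 285), (178, 271, 285), (182, 271, 286), (186, 273, 285), (190, 276, 282), (194, 276, 282), (198, 276, 283), (202, 277, 282), (206, 279, 280), (210, 280, 280), (214, 280, 280)]
side 0.21 314 rows 236 257 line 10.0 at 282.7 246.3 vertical would be 3.8 tip proj [[280.0, 207.0], [277.0, 158.0]] low rows [(236, 280, 285), (240, 275, 290), (244, 275, 290), (248, 275, 290), (252, 275, 290), (256, 280, 289)]
fit lean
['side'] leans deg [0.  1.5] grip [ 0.4452 -0.0398  0.3314] vs [ 0.4452 -0.0397  0.326 ] cost 0.505 at0 0.576
['side'] leans deg [0.  1.5] grip [ 0.4452 -0.0398  0.3314] vs [ 0.4452 -0.0397  0.326 ] cost 0.505 at0 0.576
[[281.9, 240.4], [281.2, 229.6], [280.4, 218.4]] [[313.9, 293.3], [313.7, 291.8], [313.5, 290.2]]
tcp [ 0.4447 -0.0411  0.2851] yaw 103.0 j [-18.   6.  19. 114.  -2.  61. 105.] -> d [0.0002 0.0001 0.0231] turn 0.0 rows 0.6 t 21.4833 w 0.027986997936587536
```

```bash
python3 -m creep '[[0.015,0,0,0.005,0],[0.015,0,0,0.012,0],[0.015,0,0,0.018,0],[0.015,0,0,0.021,0],[0.015,0,0,0.021,0],[0.015,0,0,0.021,0],[0.015,0,0,0.021,0],[0.015,0,0,0.021,0]]'
python3 ang.py; python3 - <<'E'
from h import *
for n in("side","top"):
    im=ctrl.get_image(n);
    if n=="side":
        zs=np.arange(.12,.27,.005)
        for z in zs:
            u,v=proj(n,[.4445,-.041,z])[0];r=im[int(round(v)),int(round(u))-9:int(round(u))+10].astype(int).sum(1)//3;print(round(z,3),round(v,1),r.tolist())
    d=ctrl.place_of(n,"pipette");print(n,[(round(k["score"],2),(np.array(k["position"])*[480,640]).round(1)) for k in d])
print(proj("side",[.4445,-.041,.148]),proj("top",[.4445,-.041,.148]))
s=ctrl.get_state();print(s["time"],s["tcp_pos"],s["wrist_force"],np.abs(s["joint_vel"]).max())
E
```

```text
time: 22.15
tcp_pos: [0.4449, -0.0412, 0.2644]
ee_rot: [[-0.974, -0.225, 0.001], [-0.225, 0.974, 0.0], [-0.001, -0.0, -1.0]]
wrist_force: [-0.3, -1.0, -2.1]
grip_width: 0.0278
gripper_force: 30.0
tcp [ 0.4449 -0.0412  0.2644] F [-0.3 -1.  -2.1] w 0.027815492927023643 T 22.15
side 0.67 448 rows 167 227 line 8.7 at 278.2 195.4 vertical would be 3.8 tip proj [[280.0, 216.0], [277.0, 167.0]] low rows [(167, 271, 274), (171, 271, 274), (175, 271, 274), (179, 272, 275), (183, 272, 285), (187, 272, 286), (191, 273, 286), (195, 274, 284), (199, 276, 283), (203, 277, 283), (207, 277, 283), (211, 278, 283), (215, 279, 282), (219, 280, 282), (223, 280, 282), (227, 281, 282)]
fit lean
['side'] leans deg [0.2 0.3] grip [ 0.4449 -0.041   0.3072] vs [ 0.4449 -0.0412  0.3054] cost 0.288 at0 0.307
['side', 'top'] leans deg [7.9 0.1] grip [ 0.4476 -0.0348  0.2929] vs [ 0.4449 -0.0412  0.3054] cost 380.285 at0 438.738
0.12 239.7 [148, 142, 123, 105, 98, 99, 105, 106, 108, 110, 109, 109, 106, 102, 109, 124, 144, 167, 179]
0.125 237.9 [158, 152, 148, 137, 131, 126, 118, 119, 117, 115, 118, 116, 121, 131,
[... 2647 characters left out ...]
115, 118, 117, 117, 113, 116, 115, 114, 115, 130, 155, 174, 182]
0.255 188.3 [181, 178, 165, 129, 111, 114, 115, 115, 117, 119, 115, 119, 115, 117, 117, 117, 129, 156, 177]
0.26 186.3 [180, 177, 159, 130, 112, 118, 119, 117, 116, 114, 114, 116, 118, 116, 116, 115, 129, 155, 173]
0.265 184.2 [180, 173, 155, 124, 110, 117, 118, 116, 117, 113, 117, 117, 116, 116, 116, 115, 125, 154, 174]
0.27 182.2 [177, 174, 147, 119, 110, 114, 117, 116, 115, 114, 115, 117, 117, 118, 118, 119, 132, 160, 178]
side [(0.64, array([229.1, 277.3]))]
top []
[[281.15960242 229.56514244]] [[313.67993587 291.8236852 ]]
22.75 [ 0.44466645 -0.04117176  0.26414505] [-0.33542246  0.22707245 -0.98450061] 0.07553421878444114
```

The profile shows the pipette axis vertical, the tip at z≈0.148 and about 30 mm above the 0.118 rim, and centred on the small beaker. I let it settle and hand in.

```bash
python3 -m creep '[[0.015,0,0,0,0],[0.015,0,0,0,0],[0.015,0,0,0,0],[0.015,0,0,0,0],[0.015,0,0,0,0],[0.015,0,0,0,0]]'; python3 -c "
from station import ctrl
print(ctrl.close_job())"
```

```text
time: 23.25
tcp_pos: [0.4446, -0.0412, 0.2641]
ee_rot: [[-0.974, -0.225, 0.0], [-0.225, 0.974, -0.0], [0.0, -0.0, -1.0]]
wrist_force: [1.2, -0.1, -1.2]
grip_width: 0.0274
gripper_force: 30.0
the job is handed in; nothing more can be done
None
```

I handed the job in at about 23 s: the beakers are nested in the order asked, and the pipette is held still and upright, its tip about 30 mm above the small beaker's rim by camera measurement. My first try at the middle beaker closed at its rim and pressed on it with about 6 N without gripping or moving it, and the second try held; I moved none of the things to be left alone.

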